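# Pack up the heel of a strap clamp level with the blank and clamp it

### The arm

A 6-joint arm with a two-finger parallel gripper is mounted at the origin on the work surface. World frame = base frame: x ahead of the robot, y to its left, z up, the work surface at z = 0. Lengths are in m, angles in rad, forces in N, time in s.
With the tool pointing down it reaches from about 0.275 to 1 m from the base axis. Payload 8.4 kg.
Tool frame: the origin (TCP) lies at the very end of the fingers, on their centre line; the grasp point (between the pads) lies 19 mm behind it; z points along the fingers, y is the line along which they close (so a half turn about z gives the same grasp; the last joint's range is limited). The gripper opens to 85 mm and grips with 20 to 120 N. Pads are 22 mm wide; open, the fingers measure 114 mm over their backs; the gripper's body (76 mm by 85 mm) begins 54 mm behind the grasp point. The pads swing forward as they close: fully open they stand 13 mm farther back than shut.
Start: joints at [1.319, 0.353, 1.633, -0, 1.155, -0.002], TCP at [0.155, 0.606, 0.202] pointing down, gripper open.
Joint ranges: [-2.63, 2.63], [-0.92, 2.1], [0.06, 2.66], [-1.3, 4.44], [0, 2.69], [-3.02, 3.02]. Speed limits (rad/s): [2.22, 2.22, 2.79, 3.14, 3.14, 3.14].

### API

Orientations are given as a unit quaternion [x, y, z, w].
In Python, from rig import sensors, camera, order gives the robot as it stands.
- The arm moves only by the shell command python3 -m pendant 'ROWS' [FORCE]. ROWS is JSON, a list of rows, each a list of 7 numbers: the turn, a rotation vector about the world's x, y, z normalised to -1 to 1, where 1 is 30 degrees, then the shift along the world's x, y, z normalised to -1 to 1, where 1 is 0.15 m, then the gripper command: -1 is shut, 1 is fully open, values between are in proportion. In form: [[ax, ay, az, tx, ty, tz, jaw], ...]. A call has 1 to 10 rows; each row shifts and turns the commanded pose from where the row before left it; what a row does not reach is not made up. A row lasts 1/8 s, in which the tool goes at most 62.5 mm and 10.7 degrees, less where a joint would pass 70% of its speed; a pose out of reach is approached as far as the arm can. A call with a number of a shift or a turn outside -1 to 1 is refused whole. A call with a gripper value outside its range is refused whole. The fingers move at their own pace and stop on an object; FORCE is the grip in N (left out, the last holds). Time passes only in rows, so rows that do not move let the fingers close. It gives the time, the measured TCP pose, the force, the opening and the grip force at its end, in the units of the state.
- sensors.get_obs(): the state, without advancing time (a new reading comes with each control period).
- camera(name): name is "scene" or "top" or "wrist"; returns a dict with "color" (400x640x3 uint8, red, green, blue), "depth" (400x640 float32, m along the optical axis (not along the pixel's ray), 0 where there is no reading), "fx", "fy", "cx", "cy" (pixels), "origin" and "attitude" of the camera in the world. Camera axes: x right, y up, looking along -z (the intrinsics and any distortion apply to the point x, -y, -z); pixel columns grow to the right and rows downward; lengths in m; the calibration is good to about 2 mm. A picture is of the moment at which its call begins.
- order.job_done(): hands the job in; it is judged then, once.
The state is a dict: "clock": time; "qpos": joint angles; "joint_velocities": joint speeds; "joint_torque": joint torques, N m; "ee_pos": TCP position; "tcp_rot": TCP orientation; "wrist_force": force on the tool from outside, world axes, zero at the start; "wrist_torque": the same for the moment, N m; "gripper_width": finger opening in m; "grasp_force": force on a finger pad.
Only numpy, scipy, OpenCV 4.12 (cv2) and the standard library are available. Lean on these libraries where they do the work, as an engineer would, in place of code of your own. Each camera call takes 0.05 s, during which the arm holds its last target. There are 200 camera calls.

### The job

Clamp the wooden blank down in the jig. Pack up under the heel of the clamp bar with a flat stack of the loose packers that matches the blank's height to within about 3 mm, so that the bar bears level on blank and packing, then swing the cam lever fully down so that it clamps. Leave the other tools on the bench where they are, and let go of everything.

Things in the scene. Friction and masses are not known exactly. Their poses are not given: they have to be found in the camera images.
- jig: Flat wooden jig board on the bench, 360 mm along its x, from -200 to 170 mm in y, 18 mm thick; flush aluminium T-track along x. Fixed. Origin: on the bench, at its underside. A fence 24 mm high, 24 mm wide stands on it at y = 142, behind the blank. Foot, clamp and blank have the board's yaw.
- foot: Steel slider plate, 60 x 40 x 6 mm, on the T-track: where the clamp stands. Fixed. Origin: on the stud's axis at the board's top face, 18 mm above the bench. Its +y points along the clamp bar to nose and blank, -y to the heel; x along the track. Round the stud are a nut (30 mm) and a spring (25 mm across). On the heel side the board is clear.
- blank_foot (a point): Point on the board's top face under the middle of the blank. Blank: light wood with white ends, 260 mm along the foot's x, 105 mm in y, held fast. Its flat top is 33 to 52 mm above the board, different each time: no reading tells how high, so feel for it. The bar's nose covers only its middle 36 mm in x; the rest is free.
- heel_spot (a point): Point on the board's top face under the clamp's heel pad, 77 mm from the stud (the nose pad is 77 mm on the other side; pads 14 mm long). Bar: dark steel, 170 x 36 x 14 mm, so it ends 8 mm beyond this. With the lever open, a spring holds the bar level, its pads 7.5 mm and its top 27 mm above the level of the blank's top.
- lever (a joint): Cam lever on top of the stud, rad: 0 upright (open), 1.48 lying over the nose towards the foot's +y (closed, at its stop, stays). Pivot on the stud's axis, 52 mm above the blank's top level, along x. Arm 126 mm long; the outer 60 mm is a black grip 20 mm wide (x), 14 mm thick. Stiff (5 to 10 N), stays where left. Closing lowers the bar evenly by 12 mm, through a stiff spring.
- bar (a joint): Tilt of the clamp bar about the foot's x axis, rad: 0 level, positive = nose higher than heel (packing too low), negative = heel higher (packing too high). When clamped, each mm of wrong packing gives about 0.0065 rad; with the lever open it reads about 0.
- packer10: Loose hardwood packer plate, 140 mm long (its x axis), 45 mm wide (y), 10 mm thick (z), lying flat on the bench with its length roughly along world x. Origin: centre of its underside.
- packer15: Loose hardwood packer plate, 140 mm long (its x axis), 45 mm wide (y), 15 mm thick (z), lying flat on the bench with its length roughly along world x. Origin: centre of its underside.
- packer20: Loose hardwood packer plate, 140 mm long (its x axis), 45 mm wide (y), 20 mm thick (z), lying flat on the bench with its length roughly along world x. Origin: centre of its underside.
- packer30: Loose hardwood packer plate, 140 mm long (its x axis), 45 mm wide (y), 30 mm thick (z), lying flat on the bench with its length roughly along world x. Origin: centre of its underside.
- plane: Bystander: bench hand plane of dark steel with wooden knob and tote, 165 mm long (y), 55 mm wide, 75 mm high, standing on the bench. Origin: centre of its sole.
- sanding_block: Bystander: cork sanding block, 65 x 110 x 32 mm, on the bench. Origin: centre of its underside.
- glue: Bystander: white plastic glue bottle, 60 mm across, 165 mm high, standing on the bench. Origin: centre of its underside.
- mallet: Bystander: wooden mallet lying on the bench, head 60 x 110 x 60 mm, handle 24 mm thick, 230 mm over all along its x. Origin: on the bench, 18 mm behind the head, under the handle.
Things that resemble listed ones, but are neither listed nor needed, are in the scene too. What is shaped like the packer15 but turquoise is not meant.

How it is judged:
By the outcome, as a careful person would: the job done as asked, in the order asked, and still so for the second after the job is handed in, with the robot touching nothing.
It also fails if it takes over 72 s, if anything falls off the work surface, if the arm or the gripper's body presses on something with over 40 N, if the wrist force passes 120 N, or if a joint passes its speed limit or range.

## Working session

There is one attempt and no reset: what is moved stays moved. The work goes in short steps, Python scripts to look and compute and a shell command to move; the robot and the scene stay as the last step left them, time stands still between calls to the robot, and variables do not carry over. Pictures are saved under pics/ and viewed, at most 10 in all, crops included, and the job is handed in when it is done.

```bash
ls; mkdir -p pics
cat > h.py <<'E'
import numpy as np, cv2
from rig import sensors, camera, order
from scipy.spatial.transform import Rotation as R
def att(c):
    a=np.array(c["attitude"],float)
    return a if a.shape==(3,3) else R.from_quat(a).as_matrix()
def ray(c,u,v):
    d=np.stack([(np.asarray(u)-c["cx"])/c["fx"],-(np.asarray(v)-c["cy"])/c["fy"],-np.ones_like(np.asarray(u,float))],-1)
    return d@att(c).T
def plane(c,u,v,z):
    d=ray(c,u,v);o=np.array(c["origin"]);return o+d*((z-o[2])/d[...,2])[...,None]
def cloud(c):
    v,u=np.mgrid[:400,:640];return np.array(c["origin"])+ray(c,u,v)*c["depth"][...,None]
def save(c,n): cv2.imwrite("pics/"+n,c["color"][...,::-1])
E
python3 - <<'E'
from h import *
import pickle
for n in ("scene","top"):
    c=camera(n);pickle.dump(c,open(n+".pkl","wb"));save(c,n+".png");print(n,c["origin"],c["attitude"],c["fx"],c["cx"],c["cy"],[k for k in c])
    P=cloud(c);print(np.nanmedian(P[...,2]),(c["depth"]==0).mean())
a=cv2.imread("pics/scene.png");b=cv2.imread("pics/top.png")
print(sensors.get_obs())
E
```

```text
pics
scene [ 1.38741515 -0.59539727  0.75332462] [0.43527155 0.22965123 0.40800064 0.76898275] 411.9663043038544 321.0192556160104 199.36188078257976 ['color', 'depth', 'fx', 'fy', 'cx', 'cy', 'origin', 'attitude']
-0.0001079058354211404 0.0068125
top [0.23373606 0.00280815 1.8623092 ] [-0.05844301  0.05288713  0.70766393 -0.70213897] 473.54053854546584 311.9196175750417 196.6180269959772 ['color', 'depth', 'fx', 'fy', 'cx', 'cy', 'origin', 'attitude']
-0.005996012583674437 0.00423828125
{'clock': 0.1, 'qpos': array([ 1.31859700e+00,  3.53573150e-01,  1.63407036e+00,  2.78685301e-05,
        1.15521615e+00, -2.44886879e-03]), 'joint_velocities': array([-4.76806184e-04, -2.27219877e-03, -2.71740208e-03, -7.12112116e-05,
        2.65879405e-04, -6.52805769e-04]), 'joint_torque': array([-1.36290935e-03, -6.06355691e+01, -3.42821145e+01, -4.44874320e-05,
        3.85552092e-03,  1.59384655e-05]), 'ee_pos': array([0.15437787, 0.60514228, 0.20103584]), 'tcp_rot': array([ 1.24556500e-01,  9.92212314e-01, -6.26755806e-04, -9.30838147e-05]), 'wrist_force': array([ 0.14078719, -0.03202457,  0.27691297]), 'wrist_torque': array([-0.00802832, -0.01317142,  0.00830194]), 'grasp_force': 0.0, 'gripper_width': 0.08550111408817337}
```

View pics/scene.png

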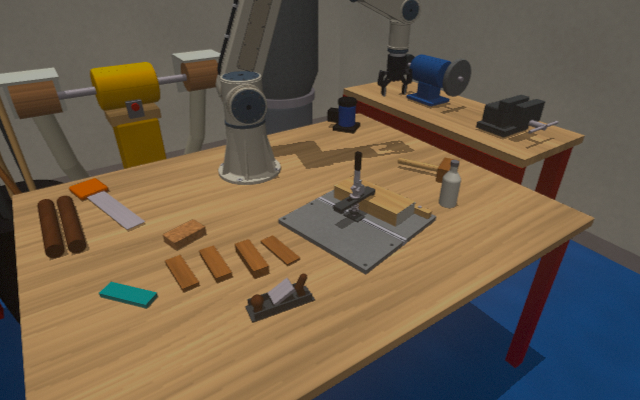

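View pics/top.png

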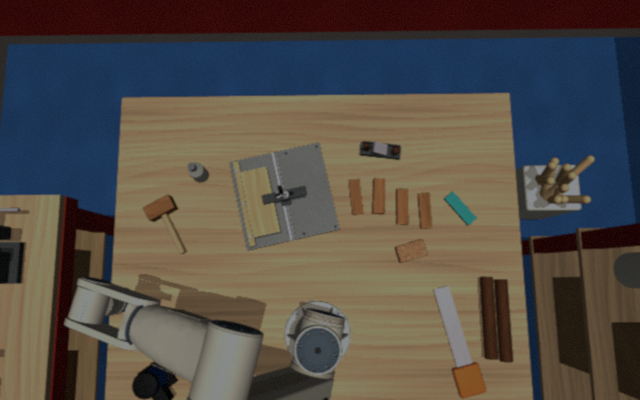

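The scene view shows four brown packers at (182,272), (215,263), (252,257) and (280,250). The turquoise decoy is at (128,294), the plane at (280,298), the cork block at (185,234) and the jig at (357,222) with its lever upright at (358,160). In the top view the packers are at (356,197), (379,195), (402,206) and (425,210), and the bar is at (284,195).

Run:
```python
from h import *
import pickle
S=pickle.load(open("scene.pkl","rb"));T=pickle.load(open("top.pkl","rb"))
def blobs(c,box,lo,hi,amin=60):
    hsv=cv2.cvtColor(c["color"],cv2.COLOR_RGB2HSV);m=cv2.inRange(hsv,lo,hi)
    k=np.zeros_like(m);x0,y0,x1,y1=box;k[y0:y1,x0:x1]=1;m=m*k
    m=cv2.morphologyEx(m,cv2.MORPH_OPEN,np.ones((2,2)))
    return m,[q for q in cv2.findContours(m,cv2.RETR_EXTERNAL,cv2.CHAIN_APPROX_NONE)[0] if cv2.contourArea(q)>amin]
for n,c,pts in(("top",T,[(356,197),(379,195),(402,206),(425,210),(445,120),(411,251),(270,200),(284,195)]),("scene",S,[(182,272),(215,263),(252,257),(280,250),(120,250),(185,234)])):
    hsv=cv2.cvtColor(c["color"],cv2.COLOR_RGB2HSV);print(n,[tuple(int(q) for q in hsv[y,x]) for x,y in pts])
PT,PS=cloud(T),cloud(S)
for (u,v) in [(356,197),(379,195),(402,206),(425,210)]:
    # region by height difference in top depth, and colour
    hsv=cv2.cvtColor(T["color"],cv2.COLOR_RGB2HSV)
    ff=cv2.floodFill(cv2.GaussianBlur(T["color"],(3,3),0).copy(),np.zeros((402,642),np.uint8),(u,v),0,(14,)*3,(14,)*3,4|cv2.FLOODFILL_MASK_ONLY|cv2.FLOODFILL_FIXED_RANGE|(255<<8))
    m=ff[2][1:-1,1:-1];ys,xs=np.nonzero(m)
    r=cv2.minAreaRect(np.stack([xs,ys],1).astype(np.float32))
    zt=np.median(PT[m>0][:,2]); 
    bg=cv2.dilate(m,np.ones((17,17)))-cv2.dilate(m,np.ones((9,9)));zb=np.median(PT[bg>0][:,2])
    P=plane(T,xs,ys,0.02);q=cv2.minAreaRect((P[:,:2]*1000).astype(np.float32))
    print("T",(u,v),len(xs),"zt",zt.round(4),"zb",zb.round(4),"rect",[np.round(a,1) for a in q])
for (u,v) in [(182,270),(215,261),(252,253),(280,247)]:
    ff=cv2.floodFill(cv2.GaussianBlur(S["color"],(3,3),0).copy(),np.zeros((402,642),np.uint8),(u,v),0,(14,)*3,(14,)*3,4|cv2.FLOODFILL_MASK_ONLY|cv2.FLOODFILL_FIXED_RANGE|(255<<8))
    m=ff[2][1:-1,1:-1];P=PS[m>0];print("S",(u,v),m.sum()//255,"z pct",np.percentile(P[:,2],[10,50,90]).round(4),"c",P.mean(0).round(3))
# grey board & dark bar
d=np.zeros((600,800,3),np.uint8)
a=cv2.resize(T["color"][130:265,220:480],(780,405),interpolation=cv2.INTER_CUBIC)
b=cv2.resize(S["color"][140:290,150:450],(400,200));d[:405,:780]=cv2.convertScaleAbs(a,alpha=1.8);d[400:600,:400]=b
cv2.imwrite("pics/crop.png",d[...,::-1])
hs=PT[130:265,225:350]
for uv in [(262,180),(262,210),(284,195),(310,220),(310,170),(300,193),(268,197),(240,190)]: print(uv,PT[uv[1],uv[0]].round(3))
```

```text
top [(13, 151, 115), (14, 147, 123), (14, 155, 120), (13, 152, 114), (18, 93, 135), (14, 124, 132), (0, 5, 52), (160, 8, 95)]
scene [(15, 179, 137), (14, 180, 142), (14, 180, 147), (14, 184, 136), (16, 123, 157), (15, 158, 147)]
T (356, 197) 377 zt 0.0113 zb 0.0011 rect [array([ 525. , -154.6]), array([137.1,  44. ]), np.float64(5.7)]
T (379, 195) 346 zt 0.0315 zb 0.0014 rect [array([ 530.9, -248. ]), array([ 39.5, 135.7]), np.float64(88.4)]
T (402, 206) 357 zt 0.0208 zb 0.0012 rect [array([ 484.6, -338.7]), array([ 42.8, 139.6]), np.float64(87.8)]
T (425, 210) 385 zt 0.0154 zb 0.0014 rect [array([ 468.2, -423.3]), array([138.6,  46.9]), np.float64(2.1)]
S (182, 270) 492 z pct [0.0131 0.0148 0.0165] c [ 0.474 -0.427  0.018]
S (215, 261) 453 z pct [0.0179 0.0196 0.0216] c [ 0.49  -0.338  0.021]
S (252, 253) 443 z pct [0.0277 0.0298 0.0315] c [ 0.53  -0.246  0.03 ]
S (280, 247) 411 z pct [0.0078 0.0095 0.0114] c [ 0.534 -0.159  0.013]
(262, 180) [0.584 0.207 0.075]
(262, 210) [0.469 0.207 0.067]
(284, 195) [0.517 0.119 0.127]
(310, 220) [0.434 0.024 0.021]
(310, 170) [0.634 0.023 0.019]
(300, 193) [0.529 0.061 0.092]
(268, 197) [0.514 0.181 0.101]
(240, 190) [0.551 0.296 0.048]
```

View pics/crop.png

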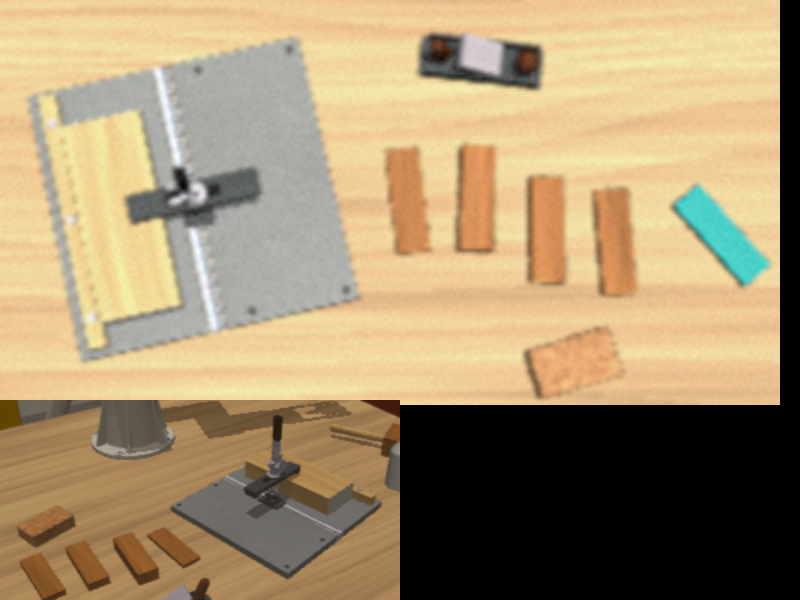

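Candidates by height and place in the top view: (356,197) is packer10, (379,195) packer30, (402,206) packer20 and (425,210) packer15. Depth gives 10/30/20/15 mm from both views. The turquoise plate at (460,208) is the decoy. Next I get the jig and foot pose.

Run:
```python
from h import *
import pickle
S=pickle.load(open("scene.pkl","rb"));T=pickle.load(open("top.pkl","rb"))
hsv=cv2.cvtColor(T["color"],cv2.COLOR_RGB2HSV)
m=((hsv[...,1]<45)).astype(np.uint8);k=np.zeros_like(m);k[135:260,225:345]=1
# board heel-side + corners: from crop pixels
u=np.array([300,358,85,30])/3+220;v=np.array([38,297,360,95])/3+130
P=plane(T,u,v,.018)[:,:2];print("corners",P.round(3).tolist())
print("sides",[round(float(np.linalg.norm(P[i]-P[(i+1)%4])),3) for i in range(4)])
yv=(P[3]-P[0]+P[2]-P[1]);yaw=np.arctan2(-yv[0],yv[1]);xv=(P[0]-P[1]+P[3]-P[2]);print("yaw",yaw,np.arctan2(xv[1],xv[0]))
# grey mask rect at board
mk=(m*k*((hsv[...,2]>60))).astype(np.uint8);mk=cv2.morphologyEx(mk,cv2.MORPH_OPEN,np.ones((3,3)))
# bar: from both clouds, height band 0.08..0.115, dark
for n,c,box in(("T",T,(255,310,175,215)),("S",S,(325,385,175,215))):
    h=cv2.cvtColor(c["color"],cv2.COLOR_RGB2HSV);C=cloud(c)
    mm=(h[...,2]<85)&(h[...,1]<60)&(C[...,2]>.075)&(C[...,2]<.115);kk=np.zeros_like(mm);kk[box[2]:box[3],box[0]:box[1]]=1;mm&=kk
    Q=C[mm];r=cv2.minAreaRect((Q[:,:2]*1000).astype(np.float32));print(n,len(Q),"z",np.percentile(Q[:,2],[10,50,90]).round(4),[np.round(a,1) for a in r])
    mm=(C[...,2]>.14)&(C[...,2]<.26);kk[:]=0
    b=(275,295,180,205) if n=="T" else (345,370,145,195)
    kk[b[2]:b[3],b[0]:b[1]]=1;mm&=kk;Q=C[mm];print(" lever",len(Q),Q.mean(0).round(3) if len(Q) else "",Q[:,2].max().round(3) if len(Q) else "")
print("track pts",plane(T,np.array([160,212])/3+220,np.array([70,328])/3+130,.018).round(3).tolist())
o=sensors.get_obs();print("toolR",R.from_quat(o["tcp_rot"]).as_matrix().round(3).tolist())
```

```text
corners [[0.746, -0.018], [0.398, -0.09], [0.319, 0.264], [0.671, 0.343]]
sides [0.355, 0.363, 0.36, 0.368]
yaw 0.2118280846151016 0.2114783247150329
T 328 z [0.0882 0.0943 0.1011] [array([525.5, 121.8]), array([ 38.3, 166.1]), np.float64(12.0)]
 lever 49 [0.519 0.128 0.211] 0.255
S 349 z [0.0839 0.0914 0.1013] [array([527.2, 119.3]), array([ 38., 170.]), np.float64(10.6)]
 lever 218 [0.527 0.124 0.196] 0.244
track pts [[0.704, 0.17, 0.018], [0.359, 0.1, 0.018]]
toolR [[-0.969, 0.247, -0.0], [0.247, 0.969, -0.001], [0.0, -0.001, -1.0]]
```

```bash
python3 -m pendant '[[0,0,0,0.207,-0.308,0,-1],[0,0,0,0.207,-0.308,0,-1],[0,0,0,0.207,-0.308,0,-1],[0,0,0,0.207,-0.308,0,-1],[0,0,0,0.207,-0.308,0,-1],[0,0,0,0.207,-0.308,0,-1],[0,0,0,0.207,-0.308,0,-1],[0,0,0,0.207,-0.308,0,-1],[0,0,0,0.207,-0.308,0,-1],[0,0,0,0,0,0,-1]]'
python3 - <<'E'
from h import *
c=camera("wrist");save(c,"w1.png");print(c["origin"],att(c).round(2).tolist())
E
```

```text
clock: 1.35
ee_pos: [0.4354, 0.1869, 0.2015]
tcp_rot: [0.127, 0.992, -0.0, 0.0]
wrist_force: [-0.2, 0.1, -0.9]
gripper_width: -0.0004
grasp_force: 0.0
[0.37002982 0.20406801 0.37408995] [[0.25, -0.93, -0.26], [0.97, 0.24, 0.07], [0.0, -0.27, 0.96]]
```

View pics/w1.png

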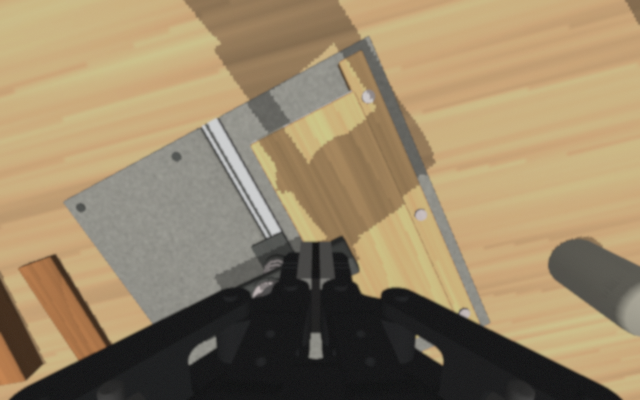

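The wrist view shows the fingertips at about (316,250) over the blank, whose front edge runs from (255,145) to (300,240), with the track at (213,123)–(270,235). I'll check those points by ray.

```bash
python3 - <<'E'
from h import *
c=camera("wrist")
s=np.array([.525,.122]);F=lambda p:((p[...,:2]-s)@np.array([[.978,-.209],[.209,.978]])).round(3).tolist()
print("blank edge/corners",F(plane(c,np.array([255,290,350]),np.array([145,218,92]),.063)))
print("track",F(plane(c,np.array([213,271]),np.array([123,235]),.018)))
print("board corners",F(plane(c,np.array([66,370]),np.array([203,38]),.018)))
print("tcp",F(np.array(sensors.get_obs()["ee_pos"])))
E
python3 -m pendant '[[0,0,0,0,0,-0.25,-1],[0,0,0,0,0,-0.25,-1],[0,0,0,0,0,-0.12,-1],[0,0,0,0,0,0,-1]]'
```

```text
blank edge/corners [[-0.128, 0.049], [-0.052, 0.045], [-0.131, 0.147]]
track [[-0.166, 0.012], [-0.031, 0.007]]
board corners [[-0.165, -0.176], [-0.167, 0.189]]
tcp [-0.075, 0.085]
clock: 1.95
ee_pos: [0.4321, 0.1905, 0.1075]
tcp_rot: [0.124, 0.992, -0.001, -0.001]
wrist_force: [-0.7, 0.4, 0.1]
gripper_width: -0.0005
grasp_force: 0.0
```

```bash
python3 -m pendant '[[0,0,0,0,0,-0.2,-1],[0,0,0,0,0,-0.03,-1],[0,0,0,0,0,0,-1]]' | grep -E "pos|force"; python3 -m pendant '[[0,0,0,0,0,-0.013,-1],[0,0,0,0,0,0,-1]]'| grep -E "pos|force"; python3 -m pendant '[[0,0,0,0,0,-0.013,-1],[0,0,0,0,0,0,-1]]'| grep -E "pos|force"
```

```text
ee_pos: [0.4341, 0.1903, 0.0749]
wrist_force: [0.3, -0.4, 0.0]
grasp_force: 0.0
ee_pos: [0.4343, 0.19, 0.0729]
wrist_force: [0.2, 0.5, -0.5]
grasp_force: 0.0
ee_pos: [0.4339, 0.1897, 0.0703]
wrist_force: [-0.6, 0.1, -0.8]
grasp_force: 0.0
```

```bash
for i in 1; do python3 -m pendant '[[0,0,0,0,0,-0.013,-1],[0,0,0,0,0,0,-1]]' | grep -E "pos|t_force"; python3 -m pendant '[[0,0,0,0,0,-0.013,-1],[0,0,0,0,0,0,-1]]'| grep -E "pos|t_force"; python3 -m pendant '[[0,0,0,0,0,-0.013,-1],[0,0,0,0,0,0,-1]]'| grep -E "pos|t_force"; done
```

```text
ee_pos: [0.4338, 0.1897, 0.0681]
wrist_force: [0.6, -0.6, 0.4]
ee_pos: [0.4338, 0.1898, 0.0662]
wrist_force: [0.7, 0.1, -0.8]
ee_pos: [0.4338, 0.1898, 0.0643]
wrist_force: [0.6, -0.8, -0.5]
```

```bash
python3 -m pendant '[[0,0,0,0,0,-0.013,-1],[0,0,0,0,0,0,-1]]' | grep -E "pos|t_force"; python3 -m pendant '[[0,0,0,0,0,-0.013,-1],[0,0,0,0,0,0,-1]]'| grep -E "pos|t_force"; python3 -m pendant '[[0,0,0,0,0,-0.013,-1],[0,0,0,0,0,0,-1]]'| grep -E "pos|t_force"
```

```text
ee_pos: [0.4339, 0.1897, 0.0624]
wrist_force: [-0.3, -0.2, -0.2]
ee_pos: [0.4339, 0.1898, 0.0604]
wrist_force: [-0.5, 0.6, -0.9]
ee_pos: [0.4339, 0.1898, 0.0584]
wrist_force: [-0.1, -0.3, 0.1]
```

```bash
python3 -m pendant '[[0,0,0,0,0,-0.013,-1],[0,0,0,0,0,0,-1]]' | grep -E "pos|t_force"; python3 -m pendant '[[0,0,0,0,0,-0.013,-1],[0,0,0,0,0,0,-1]]'| grep -E "pos|t_force"; python3 -m pendant '[[0,0,0,0,0,-0.013,-1],[0,0,0,0,0,0,-1]]'| grep -E "pos|t_force"
```

```text
ee_pos: [0.4339, 0.1898, 0.0565]
wrist_force: [-0.7, -0.4, 0.1]
ee_pos: [0.4339, 0.1898, 0.0545]
wrist_force: [0.2, -0.4, 0.5]
ee_pos: [0.4339, 0.1898, 0.0526]
wrist_force: [-0.6, 0.3, -0.4]
```

```bash
python3 -m pendant '[[0,0,0,0,0,-0.013,-1],[0,0,0,0,0,0,-1]]' | grep -E "pos|t_force"; python3 -m pendant '[[0,0,0,0,0,-0.013,-1],[0,0,0,0,0,0,-1]]'| grep -E "pos|t_force"; python3 -m pendant '[[0,0,0,0,0,-0.01,-1],[0,0,0,0,0,0,-1]]'| grep -E "pos|t_force"
```

```text
ee_pos: [0.4339, 0.1898, 0.0506]
wrist_force: [0.1, -0.3, -0.1]
ee_pos: [0.4338, 0.1897, 0.0487]
wrist_force: [-0.1, -0.2, -0.2]
ee_pos: [0.4339, 0.1898, 0.0472]
wrist_force: [-0.1, 0.4, -0.3]
```

Run:
```python
from h import *
c=camera("wrist");s=camera("scene")
d=np.zeros((400,800,3),np.uint8);d[:,:400]=c["color"][:,130:530];d[:,400:]=cv2.resize(s["color"][130:270,290:430],(400,400),interpolation=cv2.INTER_CUBIC)
cv2.imwrite("pics/w2.png",d[...,::-1])
```

```text
(no output)
```

View pics/w2.png

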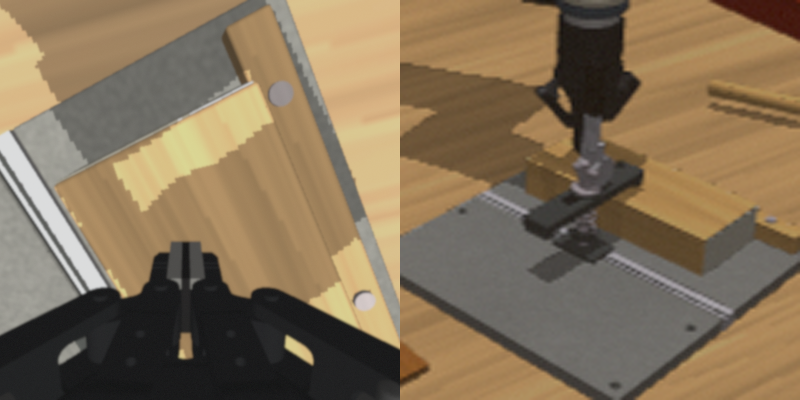

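The fingers are over the blank, with the tips near (185,245) in the left half, and still touching nothing. I'll keep going down.

```bash
python3 -m pendant '[[0,0,0,0,0,-0.01,-1],[0,0,0,0,0,0,-1]]' | grep -E "pos|t_force"; python3 -m pendant '[[0,0,0,0,0,-0.01,-1],[0,0,0,0,0,0,-1]]'| grep -E "pos|t_force"; python3 -m pendant '[[0,0,0,0,0,-0.01,-1],[0,0,0,0,0,0,-1]]'| grep -E "pos|t_force"
```

```text
ee_pos: [0.4339, 0.1898, 0.0457]
wrist_force: [0.3, -0.2, -0.1]
ee_pos: [0.4339, 0.1898, 0.0442]
wrist_force: [0.3, 0.1, -0.7]
ee_pos: [0.4339, 0.1898, 0.0427]
wrist_force: [-0.5, -1.2, 0.2]
```

Run:
```python
from h import *
c=camera("wrist");o=sensors.get_obs();p=np.array(o["ee_pos"])
q=att(c).T@(p-np.array(c["origin"]));print("tcp px",c["cx"]-c["fx"]*q[0]/q[2],c["cy"]+c["fy"]*q[1]/q[2],-q[2],o["joint_torque"].round(2))
C=cloud(c)
for v in range(190,290,6): print(v,[tuple(C[v,u].round(4)) for u in (316,300,370)],c["color"][v,316])
for u,v in [(130,180),(150,330),(220,110)]: print(u,v,C[v,u].round(4))
S=camera("scene");q=att(S).T@(p-np.array(S["origin"]));u,v=S["cx"]-S["fx"]*q[0]/q[2],S["cy"]+S["fy"]*q[1]/q[2];print("scene tcp px",u,v,-q[2],S["depth"][int(v)-12:int(v)+6:2,int(u)])
```

```text
tcp px 315.08186401196406 233.79060305211928 0.1843753341056476 [ 0.000e+00 -4.828e+01 -2.222e+01 -0.000e+00 -1.000e-02 -0.000e+00]
190 [(np.float64(0.4043), np.float64(0.1978), np.float64(0.0669)), (np.float64(0.4026), np.float64(0.1907), np.float64(0.0668)), (np.float64(0.4104), np.float64(0.2214), np.float64(0.0669))] [162 132  93]
196 [(np.float64(0.4072), np.float64(0.197), np.float64(0.0663)), (np.float64(0.4053), np.float64(0.19), np.float64(0.0668)), (np.float64(0.4132), np.float64(0.2209), np.float64(0.0668))] [165 134  94]
202 [(np.float64(0.41), np.float64(0.1963), np.float64(0.0661)), (np.float64(0.4079), np.float64(0.1893), np.float64(0.0671)), (np.float64(0.3684), np.float64(0.2065), np.float64(0.2153))] [164 133  94]
208 [(np.float64(0.4127), np.float64(0.1956), np.float64(0.0665)), (np.float64(0.4108), np.float64(0.1885), np.float64(0.0666)), (np.float64(0.4187), np.float64(0.2197), np.float64(0.067))] [165 133  94]
214 [(np.float64(0.4156), np.float64(0.1949), np.float64(0.0664)), (np.float64(0.4137), np.float64(0.1877), np.float64(0.0664)), (np.float64(0.4217), np.f
[... 2032 characters left out ...]
64(0.2128), np.float64(0.0675))] [22 24 23]
280 [(np.float64(0.4249), np.float64(0.1924), np.float64(0.1103)), (np.float64(0.4224), np.float64(0.1874), np.float64(0.1125)), (np.float64(0.4554), np.float64(0.2122), np.float64(0.0659))] [40 38 38]
286 [(np.float64(0.4273), np.float64(0.1918), np.float64(0.11)), (np.float64(0.4219), np.float64(0.1878), np.float64(0.1174)), (np.float64(0.4582), np.float64(0.2115), np.float64(0.0666))] [41 40 40]
130 180 [0.3829 0.0869 0.0146]
150 330 [0.4129 0.1502 0.1388]
220 110 [0.3576 0.1537 0.0173]
scene tcp px 353.72515325375286 192.0743783493006 1.4203050475915364 [1.3872255 1.3894063 1.3978875 1.2930403 1.282034  1.2815173 1.2846633
 1.2964622 1.2940214]
```

```bash
cat > f.py <<'E'
from h import *
c=camera("wrist");C=cloud(c);p=np.array(sensors.get_obs()["ee_pos"]);print(p.round(4))
for v in range(236,252,2): print(v,[tuple((C[v,u]-p).round(4).tolist()) for u in (308,322)])
E
python3 f.py; python3 -m pendant '[[0,0,0,0,0,0.2,-1],[0,0,0,0,0,0.3,-1],[0,0,0,0,0,0.3,-1],[0,0,0,0,0,0,-1]]'; python3 f.py
```

```text
[0.434  0.1898 0.0428]
236 [(-0.0088, -0.0012, 0.0238), (-0.0068, 0.0051, 0.023)]
238 [(-0.0079, -0.0014, 0.024), (-0.0062, 0.0049, 0.0239)]
240 [(-0.0066, -0.0018, 0.0233), (-0.0054, 0.0047, 0.0243)]
242 [(-0.0101, -0.0007, 0.0345), (-0.0089, 0.0054, 0.0352)]
244 [(-0.0102, -0.0006, 0.037), (-0.0092, 0.0054, 0.0381)]
246 [(-0.0099, -0.0006, 0.0383), (-0.0086, 0.0052, 0.0388)]
248 [(-0.0104, -0.0004, 0.0418), (-0.009, 0.0053, 0.0419)]
250 [(-0.0108, -0.0003, 0.0447), (-0.0087, 0.0052, 0.0431)]
clock: 7.32
ee_pos: [0.4362, 0.1908, 0.1661]
tcp_rot: [0.125, 0.992, 0.002, 0.003]
wrist_force: [0.6, -0.0, 0.2]
gripper_width: -0.0001
grasp_force: 0.0
[0.4349 0.1902 0.1642]
236 [(0.0403, -0.0153, -0.0978), (0.0431, -0.0035, -0.0973)]
238 [(0.0423, -0.0158, -0.0983), (0.0449, -0.004, -0.0973)]
240 [(0.0439, -0.0162, -0.0978), (0.0475, -0.0046, -0.0991)]
242 [(-0.0095, -0.0, 0.0376), (-0.0078, 0.0059, 0.0371)]
244 [(-0.009, -0.0001, 0.0386), (-0.0081, 0.0059, 0.0401)]
246 [(-0.0093, -0.0, 0.0414), (-0.0074, 0.0057, 0.0405)]
248 [(-0.0092, 0.0, 0.0433), (-0.0077, 0.0057, 0.0432)]
250 [(-0.0095, 0.0001, 0.046), (-0.0075, 0.0056, 0.0449)]
```

In both views the visible fingertip sits about 34 mm above the reported TCP, so at reading 0.043 it was still hovering about 10 mm over the blank. I'll descend further, gently, and use the board as the reference.

```bash
python3 -m pendant '[[0,0,0,0,0,-0.3,-1],[0,0,0,0,0,-0.3,-1],[0,0,0,0,0,-0.22,-1],[0,0,0,0,0,0,-1]]'| grep -E "pos|t_force";  python3 -m pendant '[[0,0,0,0,0,-0.02,-1],[0,0,0,0,0,0,-1]]'| grep -E "pos|t_force"; python3 -m pendant '[[0,0,0,0,0,-0.01,-1],[0,0,0,0,0,0,-1]]'| grep -E "pos|t_force"; python3 -m pendant '[[0,0,0,0,0,-0.01,-1],[0,0,0,0,0,0,-1]]'| grep -E "pos|t_force"; python3 -m pendant '[[0,0,0,0,0,-0.01,-1],[0,0,0,0,0,0,-1]]'| grep -E "pos|t_force"
```

```text
ee_pos: [0.4331, 0.1896, 0.0379]
wrist_force: [0.1, 0.2, 0.1]
ee_pos: [0.433, 0.1894, 0.0365]
wrist_force: [-2.4, -1.8, 11.2]
ee_pos: [0.4331, 0.1895, 0.0364]
wrist_force: [-9.0, -2.7, 36.0]
ee_pos: [0.4331, 0.1895, 0.0363]
wrist_force: [-15.8, -6.4, 60.0]
ee_pos: [0.4332, 0.1896, 0.0362]
wrist_force: [-21.3, -7.6, 83.2]
```

```bash
python3 -m pendant '[[0,0,0,0,0,0.3,-1],[0,0,0,0,0,0.3,-1],[0,0,0,0.083,-0.391,0,-1],[0,0,0,0.083,-0.391,0,-1],[0,0,0,0.083,-0.391,0,-1],[0,0,0,0,0,-0.3,-1],[0,0,0,0,0,-0.3,-1],[0,0,0,0,0,-0.2,-1],[0,0,0,0,0,0,-1]]'| grep -E "pos|t_force"; python3 f.py | head -1
```

```text
ee_pos: [0.4685, 0.0137, -0.0]
wrist_force: [-0.5, -0.1, 0.4]
[0.4699 0.0138 0.0014]
```

```bash
python3 -m pendant '[[0,0,0,0,0,-0.02,-1],[0,0,0,0,0,0,-1]]'| grep -E "pos|t_force";  python3 -m pendant '[[0,0,0,0,0,-0.01,-1],[0,0,0,0,0,0,-1]]'| grep -E "pos|t_force"; python3 -m pendant '[[0,0,0,0,0,-0.01,-1],[0,0,0,0,0,0,-1]]'| grep -E "pos|t_force"; python3 -m pendant '[[0,0,0,0,0,-0.01,-1],[0,0,0,0,0,0,-1]]'| grep -E "pos|t_force"
```

```text
ee_pos: [0.4721, 0.014, 0.0002]
wrist_force: [0.6, -0.2, 0.6]
ee_pos: [0.4715, 0.0139, -0.0018]
wrist_force: [0.4, 0.2, -0.1]
ee_pos: [0.4712, 0.0139, -0.0037]
wrist_force: [-0.1, 0.1, -0.0]
ee_pos: [0.4712, 0.0138, -0.0053]
wrist_force: [0.5, -0.3, 0.2]
```

```bash
python3 -m pendant '[[0,0,0,0,0,-0.01,-1],[0,0,0,0,0,0,-1]]'| grep -E "pos|t_force";  python3 -m pendant '[[0,0,0,0,0,-0.01,-1],[0,0,0,0,0,0,-1]]'| grep -E "pos|t_force"; python3 -m pendant '[[0,0,0,0,0,-0.01,-1],[0,0,0,0,0,0,-1]]'| grep -E "pos|t_force"
```

```text
ee_pos: [0.4712, 0.0139, -0.0068]
wrist_force: [0.0, 0.2, 0.4]
ee_pos: [0.4712, 0.0139, -0.0083]
wrist_force: [-0.6, -0.2, 0.3]
ee_pos: [0.4712, 0.0139, -0.0098]
wrist_force: [0.4, -0.4, 0.3]
```

```bash
python3 -m pendant '[[0,0,0,0,0,-0.01,-1],[0,0,0,0,0,0,-1]]'| grep -E "pos|t_force";  python3 -m pendant '[[0,0,0,0,0,-0.007,-1],[0,0,0,0,0,0,-1]]'| grep -E "pos|t_force"; python3 -m pendant '[[0,0,0,0,0,-0.007,-1],[0,0,0,0,0,0,-1]]'| grep -E "pos|t_force"
```

```text
ee_pos: [0.4712, 0.0139, -0.0113]
wrist_force: [-0.2, -0.4, -0.1]
ee_pos: [0.4714, 0.0139, -0.0116]
wrist_force: [-3.6, 0.3, 11.9]
ee_pos: [0.4714, 0.0139, -0.0116]
wrist_force: [-7.2, 0.6, 31.1]
```

Blank contact was at reading 0.0366 and board contact at −0.0115, so the blank is 48 mm high and I need a 50 mm stack: packer20 with packer30 on top. The real tip is about 29.5 mm above the reported TCP. Next I go above packer20.

```bash
python3 -m pendant '[[0,0,0,0,0,0.3,-1],[0,0,0,0,0,0.3,0],[0,0,0,0,0,0.2,0.46],[0,0,0.2,0.056,-0.392,0,0.46],[0,0,0.2,0.056,-0.392,0,0.46],[0,0,0,0.056,-0.392,0,0.46],[0,0,0,0.056,-0.392,0,0.46],[0,0,0,0.056,-0.392,0,0.46],[0,0,0,0.056,-0.392,0,0.46],[0,0,0,0,0,0,0.46]]'
python3 - <<'E'
from h import *
c=camera("wrist");save(c,"w3.png");o=sensors.get_obs();p=np.array(o["ee_pos"]);m=R.from_quat(o["tcp_rot"]).as_matrix();print(p,"ytool",np.degrees(np.arctan2(m[1,1],m[0,1])),"tilt",m[:,2].round(3),o["qpos"].round(2))
C=cloud(c);hsv=cv2.cvtColor(c["color"],cv2.COLOR_RGB2HSV);k=(hsv[...,0]<17)&(hsv[...,1]>130)&(C[...,2]>.006)&(C[...,2]<.045)&(c["depth"]>0)
n,l,s,_=cv2.connectedComponentsWithStats(cv2.morphologyEx(k.astype(np.uint8),cv2.MORPH_OPEN,np.ones((5,5))))
for i in range(1,n):
    if s[i,4]>1500:
        Q=C[l==i];r=cv2.minAreaRect((Q[:,:2]*1000).astype(np.float32));print(s[i],np.median(Q[:,2]).round(4),[np.round(a,1) for a in r])
E
```

```text
clock: 13.8
ee_pos: [0.5221, -0.343, 0.1066]
tcp_rot: [0.022, 1.0, -0.001, 0.001]
wrist_force: [-0.9, 0.4, -0.1]
gripper_width: 0.0621
grasp_force: 0.0
[ 0.52136051 -0.3405923   0.10624965] ytool 87.53348180959316 tilt [-0.  0. -1.] [-0.58  0.45  1.72  0.    0.97 -2.11]
[  157    31    87   187 10802] 0.0153 [array([ 469.9, -427.3]), array([138.5,  44.8]), np.float64(1.9)]
[  288    51    61   183 10347] 0.0204 [array([ 486.6, -338.9]), array([ 43.5, 138.2]), np.float64(88.2)]
[ 511   98   64  169 9139] 0.0106 [array([ 528.5, -158.1]), array([139. ,  45.4]), np.float64(5.3)]
[ 406  106   75  175 9710] 0.0305 [array([ 528.3, -248.1]), array([ 45. , 138.4]), np.float64(86.6)]
```

View pics/w3.png

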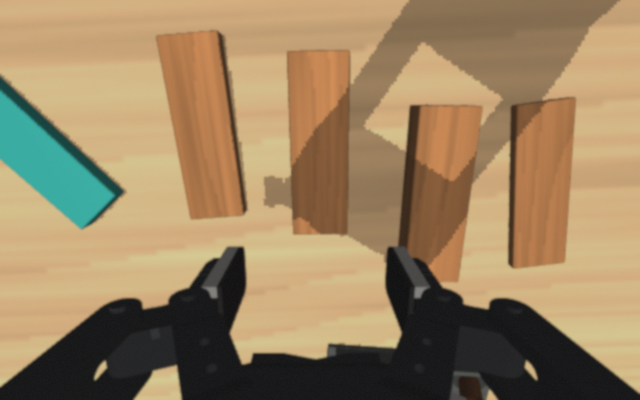

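The wrist view shows packer20 at (318,142) between the fingers at (230,260) and (400,260). The neighbours are packer15 at (203,125), packer30 at (440,190) and packer10 at (543,180), all agreeing with the earlier measurements. Going down.

```bash
python3 -m pendant '[[0,0,0,0,0,-0.3,0.46],[0,0,0,0,0,-0.3,0.46],[0,0,0,0,0,-0.25,0.46],[0,0,0,0,0,-0.01,0.46],[0,0,0,0,0,0,0.46]]' | grep -E "pos|t_force"; python3 -m pendant '[[0,0,0,0,0,-0.013,0.46],[0,0,0,0,0,0,0.46]]' | grep -E "pos|t_force";python3 -m pendant '[[0,0,0,0,0,-0.013,0.46],[0,0,0,0,0,0,0.46]]' | grep -E "pos|t_force"
```

```text
ee_pos: [0.5223, -0.3386, -0.0212]
wrist_force: [-1.0, -0.1, 0.5]
ee_pos: [0.5224, -0.3393, -0.023]
wrist_force: [0.4, 0.4, -0.2]
ee_pos: [0.5216, -0.339, -0.0261]
wrist_force: [-1.8, -0.7, -0.1]
```

```bash
python3 -m pendant '[[0,0,0,0,0,-0.013,0.46],[0,0,0,0,0,0,0.46]]' | grep -E "pos|t_force";python3 -m pendant '[[0,0,0,0,0,0,-1],[0,0,0,0,0,0,-1],[0,0,0,0,0,0,-1],[0,0,0,0,0,0,-1]]' 60 ;python3 -m pendant '[[0,0,0,0,0,0.2,-1],[0,0,0,0,0,0.3,-1],[0,0,0,0,0,0.3,-1],[0,0,0,0,0,0.1,-1],[0,0,0,0,0,0,-1]]'; python3 -c "
from h import *
c=camera('wrist');save(c,'w4.png');C=cloud(c);o=sensors.get_obs();p=np.array(o['ee_pos']);print(p)
h=cv2.cvtColor(c['color'],cv2.COLOR_RGB2HSV);k=(h[...,0]<17)&(h[...,1]>130)&(C[...,2]>p[2]+.01)&(C[...,2]<p[2]+.08)&(c['depth']>0)
k=cv2.morphologyEx(k.astype(np.uint8),cv2.MORPH_OPEN,np.ones((5,5)));Q=C[k>0]-p;r=cv2.minAreaRect((Q[:,:2]*1000).astype(np.float32));print(len(Q),np.percentile(Q[:,2],[5,50,95]),r)"
```

```text
ee_pos: [0.5215, -0.3389, -0.0284]
wrist_force: [0.5, -0.9, -0.1]
clock: 15.72
ee_pos: [0.522, -0.3392, -0.0278]
tcp_rot: [0.02, 1.0, -0.0, 0.0]
wrist_force: [-0.5, 0.5, 6.1]
gripper_width: 0.0435
grasp_force: 61.8
clock: 16.35
ee_pos: [0.5219, -0.339, 0.1071]
tcp_rot: [0.02, 1.0, -0.0, 0.0]
wrist_force: [-0.1, 0.1, -1.1]
gripper_width: 0.0437
grasp_force: 61.4
[ 0.52112079 -0.33854997  0.10582124]
40275 [0.04836546 0.04938424 0.05039083] ((-32.524200439453125, 0.2965221405029297), (44.51280212402344, 136.3127899169922), 88.40580749511719)
```

Packer20 is held, 34 mm off-centre as planned. Turning it to the bar's direction and bringing it outside the heel.

```bash
python3 -m pendant '[[0,0,-0.315,0.038,0.224,0,-1],[0,0,-0.315,0.038,0.224,0,-1],[0,0,-0.315,0.038,0.224,0,-1],[0,0,-0.315,0.038,0.224,0,-1],[0,0,-0.315,0.038,0.224,0,-1],[0,0,-0.315,0.038,0.224,0,-1],[0,0,-0.315,0.038,0.224,0,-1],[0,0,-0.315,0.038,0.224,0,-1],[0,0,0,0,0,0,-1]]'
cat > g.py <<'E'
from h import *
import sys
c=camera("wrist")
if len(sys.argv)>1: save(c,sys.argv[1])
o=sensors.get_obs();p=np.array(o["ee_pos"]);m=R.from_quat(o["tcp_rot"]).as_matrix();print(p.round(4),"ytool",np.degrees(np.arctan2(m[1,1],m[0,1])).round(2),"tilt",m[:,2].round(3))
C=cloud(c);h=cv2.cvtColor(c["color"],cv2.COLOR_RGB2HSV)
s=np.array([.525,.125]);F=((C[...,:2]-s)@np.array([[.978,-.21],[.21,.978]]))
k=(h[...,1]<70)&(h[...,2]<100)&(C[...,2]>.08)&(C[...,2]<.105)&(c["depth"]>0)&(abs(F[...,0])<.05)&(abs(F[...,1])<.12)
Q=F[k]; print("bar",len(Q),np.median(C[k][:,2]).round(4) if len(Q) else "", "x",np.percentile(Q[:,0],[1,99]).round(3),"y",np.percentile(Q[:,1],[1,99]).round(3)) if len(Q)>50 else print("no bar")
k=(h[...,0]<17)&(h[...,1]>130)&(C[...,2]>p[2]+.01)&(C[...,2]<p[2]+.08)&(c["depth"]>0)
k=cv2.morphologyEx(k.astype(np.uint8),cv2.MORPH_OPEN,np.ones((5,5)))>0
if k.sum()>500: Q=F[k];print("held z",np.percentile(C[k][:,2],[5,50,95]).round(4),"rect",[np.round(a,1) for a in cv2.minAreaRect((Q*1000).astype(np.float32))])
E
python3 g.py w5.png
```

```text
clock: 17.52
ee_pos: [0.5661, -0.0681, 0.1047]
tcp_rot: [0.628, 0.778, -0.001, -0.002]
wrist_force: [-0.5, -1.2, -0.7]
gripper_width: 0.0438
grasp_force: 61.4
[ 0.5661 -0.0693  0.1049] ytool 12.29 tilt [-0.003  0.    -1.   ]
no bar
held z [0.1519 0.1529 0.1539] rect [array([   0.4, -163.6]), array([ 44.3, 136.5]), np.float64(0.8)]
```

```bash
python3 -m pendant '[[0,0,0,0.007,-0.033,-0.1,-1],[0,0,0,0,0,-0.3,-1],[0,0,0,0,0,-0.3,-1],[0,0,0,0,0,-0.042,-1],[0,0,0,0,0,0,-1],[0,0,0,0,0,0,-1]]'; python3 g.py
```

```text
clock: 18.32
ee_pos: [0.5696, -0.0756, -0.003]
tcp_rot: [0.629, 0.778, 0.001, 0.001]
wrist_force: [0.2, 0.8, -0.4]
gripper_width: 0.0437
grasp_force: 61.3
[ 0.5697 -0.0755 -0.0028] ytool 12.09 tilt [ 0.003 -0.    -1.   ]
no bar
held z [0.0437 0.0451 0.0462] rect [array([ -17.2, -208.5]), array([217.1, 126. ]), np.float64(54.9)]
```

```bash
python3 -m pendant '[[0,0,0,0,0,-0.027,-1],[0,0,0,-0.031,0.128,0,-1],[0,0,0,-0.031,0.128,0,-1],[0,0,0,-0.031,0.128,0,-1],[0,0,0,0,0,0,-1]]';python3 -m pendant '[[0,0,0,0,0,-0.02,-1],[0,0,0,0,0,0,-1]]'; python3 g.py w6.png
```

```text
clock: 19.0
ee_pos: [0.5537, -0.0155, -0.0084]
tcp_rot: [0.628, 0.778, -0.0, -0.0]
wrist_force: [0.6, 0.3, 0.2]
gripper_width: 0.0437
grasp_force: 61.3
clock: 19.25
ee_pos: [0.5547, -0.0167, -0.0099]
tcp_rot: [0.629, 0.778, 0.001, -0.0]
wrist_force: [-6.5, 8.7, 22.4]
gripper_width: 0.0437
grasp_force: 64.3
[ 0.5547 -0.0167 -0.0099] ytool 12.07 tilt [ 0.     0.001 -1.   ]
bar 28833 0.0928 x [-0.018  0.016] y [-0.089 -0.058]
held z [0.0374 0.0384 0.0393] rect [array([ 1.000e-01, -1.386e+02]), array([44.2, 80.2]), np.float64(0.9)]
```

View pics/w6.png

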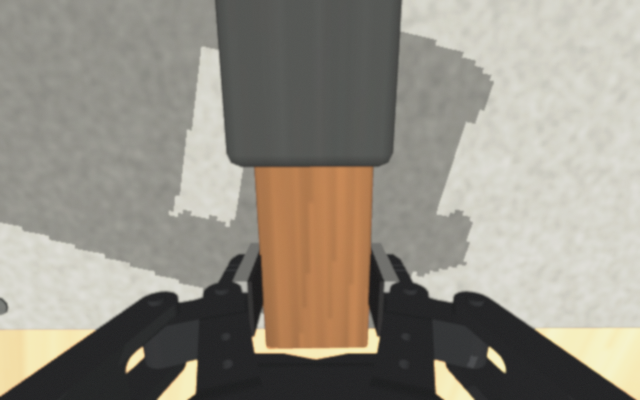

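The wrist view shows packer20 at (315,250), flat on the board under the bar's heel, whose end is at row 165. It is centred on the bar. Releasing it and going to packer30.

```bash
python3 -m pendant '[[0,0,0,0,0,0.01,-0.3],[0,0,0,0,0,0,0.46],[0,0,0,0,0,0,0.46],[0,0,0,0,0,0,0.46],[0,0,0,0,0,0.3,0.46],[0,0,0,0,0,0.3,0.46],[0,0,0,0,0,0.3,0.46],[0,0,0,0,0,0,0.46]]'|grep -E "pos|wid|wrist"; python3 -m pendant '[[0,0,0.314,0.007,-0.193,0,0.46],[0,0,0.314,0.007,-0.193,0,0.46],[0,0,0.314,0.007,-0.193,0,0.46],[0,0,0.314,0.007,-0.193,0,0.46],[0,0,0.314,0.007,-0.193,0,0.46],[0,0,0.314,0.007,-0.193,0,0.46],[0,0,0.314,0.007,-0.193,0,0.46],[0,0,0.314,0.007,-0.193,0,0.46],[0,0,0,0,0,0,0.46]]'|grep -E "pos|wid|wrist"
python3 - <<'E'
from h import *
c=camera("wrist");o=sensors.get_obs();p=np.array(o["ee_pos"]);m=R.from_quat(o["tcp_rot"]).as_matrix();print(p,"ytool",np.degrees(np.arctan2(m[1,1],m[0,1])))
C=cloud(c);hsv=cv2.cvtColor(c["color"],cv2.COLOR_RGB2HSV);k=(hsv[...,0]<17)&(hsv[...,1]>130)&(C[...,2]>.006)&(C[...,2]<.045)&(c["depth"]>0)
n,l,s,_=cv2.connectedComponentsWithStats(cv2.morphologyEx(k.astype(np.uint8),cv2.MORPH_OPEN,np.ones((5,5))))
for i in range(1,n):
    if s[i,4]>1500:
        Q=C[l==i];r=cv2.minAreaRect((Q[:,:2]*1000).astype(np.float32));print(s[i],np.median(Q[:,2]).round(4),[np.round(a,1) for a in r])
E
```

```text
ee_pos: [0.557, -0.0176, 0.1285]
wrist_force: [0.7, 1.0, -0.1]
gripper_width: 0.062
ee_pos: [0.5621, -0.2506, 0.1236]
wrist_force: [-0.4, 0.4, 0.4]
gripper_width: 0.0626
[ 0.56199841 -0.24936732  0.1236942 ] ytool 87.24672699728754
[   36     0   100   172 10139] 0.0152 [array([ 474.3, -426.6]), array([129.8,  46.2]), np.float64(2.1)]
[ 391   51   61  171 8737] 0.0105 [array([ 528.3, -157.9]), array([138.4,  44.5]), np.float64(5.4)]
[ 289   55   59  178 9687] 0.0305 [array([ 528.3, -247.5]), array([ 43.2, 138.5]), np.float64(86.9)]
[ 564  135   76   74 4224] 0.0385 [array([556.2, -22.2]), array([44.1, 61.5]), np.float64(13.2)]
```

```bash
python3 -m pendant '[[0,0,0,0,0.005,-0.3,0.46],[0,0,0,0,0,-0.3,0.46],[0,0,0,0,0,-0.3,0.46],[0,0,0,0,0,-0.07,0.46],[0,0,0,0,0,0,0.46],[0,0,0,0,0,0,-1],[0,0,0,0,0,0,-1],[0,0,0,0,0,0,-1],[0,0,0,0,0,0,-1]]' 60 ;python3 -m pendant '[[0,0,0,0,0,0.2,-1],[0,0,0,0,0,0.3,-1],[0,0,0,0,0,0.3,-1],[0,0,0,0,0,0.2,-1],[0,0,0,0,0,0,-1]]'
```

```text
clock: 22.6
ee_pos: [0.5643, -0.2489, -0.0184]
tcp_rot: [0.022, 1.0, -0.001, 0.002]
wrist_force: [-0.4, 1.4, 7.9]
gripper_width: 0.0438
grasp_force: 62.7
clock: 23.22
ee_pos: [0.5647, -0.2492, 0.1331]
tcp_rot: [0.022, 1.0, -0.001, 0.003]
wrist_force: [-1.0, -0.5, -1.0]
gripper_width: 0.0437
grasp_force: 61.7
```

```bash
python3 -m pendant '[[0,0,-0.313,0.002,0.143,0,-1],[0,0,-0.313,0.002,0.143,0,-1],[0,0,-0.313,0.002,0.143,0,-1],[0,0,-0.313,0.002,0.143,0,-1],[0,0,-0.313,0.002,0.143,0,-1],[0,0,-0.313,0.002,0.143,0,-1],[0,0,-0.313,0.002,0.143,0,-1],[0,0,-0.313,0.002,0.143,0,-1],[0,0,0,0,0,0,-1]]'|grep -E "pos|wid|wrist"; python3 g.py;  python3 -m pendant '[[0,0,0,0,0,-0.3,-1],[0,0,0,0,0,-0.3,-1],[0,0,0,0,0,-0.1,-1],[0,0,0,0,0,0,-1],[0,0,0,0,0,0,-1]]'|grep -E "pos|wid|wrist"; python3 g.py
```

```text
ee_pos: [0.5644, -0.0756, 0.1286]
wrist_force: [0.2, -0.8, -0.6]
gripper_width: 0.0436
[ 0.5646 -0.0764  0.1288] ytool 12.56 tilt [-0.001 -0.    -1.   ]
no bar
held z [0.1764 0.1774 0.1785] rect [array([  -2.9, -170.2]), array([ 44.5, 134.7]), np.float64(0.3)]
ee_pos: [0.5664, -0.0772, 0.0259]
wrist_force: [-0.8, 0.3, -1.1]
gripper_width: 0.0437
[ 0.5666 -0.0771  0.0261] ytool 12.35 tilt [ 0.003 -0.    -1.   ]
no bar
held z [0.0737 0.0747 0.0757] rect [array([  -1.2, -172.5]), array([135.7,  44.5]), np.float64(90.0)]
```

```bash
python3 -m pendant '[[0,0,0,0,0,-0.031,-1],[0,0,0,0,0,0,-1]]'|grep -E "pos|wrist"; python3 -m pendant '[[0,0,0,-0.02,0.1,0,-1],[0,0,0,-0.02,0.1,0,-1],[0,0,0,-0.02,0.1,0,-1],[0,0,0,-0.02,0.1,0,-1],[0,0,0,0,0,0,-1]]'|grep -E "pos|wrist";python3 -m pendant '[[0,0,0,0,0,-0.013,-1],[0,0,0,0,0,0,-1]]'|grep -E "pos|wrist"; python3 g.py
```

```text
ee_pos: [0.5653, -0.0768, 0.0202]
wrist_force: [0.7, 0.5, -0.3]
ee_pos: [0.5528, -0.0154, 0.0199]
wrist_force: [0.1, -0.2, -1.0]
ee_pos: [0.5537, -0.0162, 0.0196]
wrist_force: [-4.4, 7.4, 20.2]
[ 0.5537 -0.0162  0.0196] ytool 12.3 tilt [ 0.001  0.001 -1.   ]
bar 18775 0.0928 x [-0.018  0.016] y [-0.088 -0.05 ]
held z [0.0674 0.0684 0.0693] rect [array([  -0.7, -134.7]), array([44. , 85.5]), np.float64(0.1)]
```

Packer30 rests on packer20, with its top at 0.068. Releasing, lifting and checking the stack.

```bash
python3 -m pendant '[[0,0,0,0,0,0.007,-0.3],[0,0,0,0,0,0,0.4],[0,0,0,0,0,0,0.4],[0,0,0,0,0,0,0.4],[0,0,0,0,0,0.3,0.4],[0,0,0,0.02,-0.1,0.3,-1],[0,0,0,0.02,-0.1,0.3,-1],[0,0,0,0,0,0.2,-1],[0,0,0,0,0,0.2,-1],[0,0,0,0,0,0,-1]]'
python3 - <<'E'
from h import *
c=camera("wrist");s=camera("scene")
d=np.zeros((400,800,3),np.uint8);d[:,:400]=c["color"][:,120:520];d[:,400:]=cv2.resize(s["color"][140:260,300:420],(400,400),interpolation=cv2.INTER_CUBIC)
cv2.imwrite("pics/w7.png",d[...,::-1])
C=cloud(c);s0=np.array([.525,.121]);F=(C[...,:2]-s0)@np.array([[.978,-.21],[.21,.978]])
h=cv2.cvtColor(c["color"],cv2.COLOR_RGB2HSV)
k=(h[...,0]<17)&(h[...,1]>130)&(C[...,2]>.055)&(C[...,2]<.08);Q=F[k];print("top packer",k.sum(),np.median(C[k][:,2]),np.percentile(Q,[1,99],0).round(3))
k=(C[...,2]>.12)&(C[...,2]<.27)&(abs(F[...,0])<.03)&(abs(F[...,1])<.04);print("lever",k.sum(),np.percentile(F[k],[2,50,98],0).round(3) if k.any() else "",C[k][:,2].max() if k.any() else "")
S=cloud(s);F=(S[...,:2]-s0)@np.array([[.978,-.21],[.21,.978]]);k=(S[...,2]>.18)&(S[...,2]<.25)&(abs(F[...,0])<.03)&(abs(F[...,1])<.03);print("lever S",k.sum(),np.percentile(F[k],[2,50,98],0).round(3) if k.any() else "",S[k][:,2].max() if k.any() else "")
E
```

```text
clock: 27.5
ee_pos: [0.5607, -0.047, 0.2162]
tcp_rot: [0.627, 0.779, 0.001, 0.002]
wrist_force: [-0.1, -0.1, -0.4]
gripper_width: -0.0002
grasp_force: 0.0
top packer 4560 0.06845163052175812 [[-0.021 -0.172]
 [ 0.021 -0.045]]
lever 0  
lever S 142 [[-0.008 -0.003]
 [ 0.004  0.001]
 [ 0.01   0.012]] 0.24460252577078812
```

View pics/w7.png

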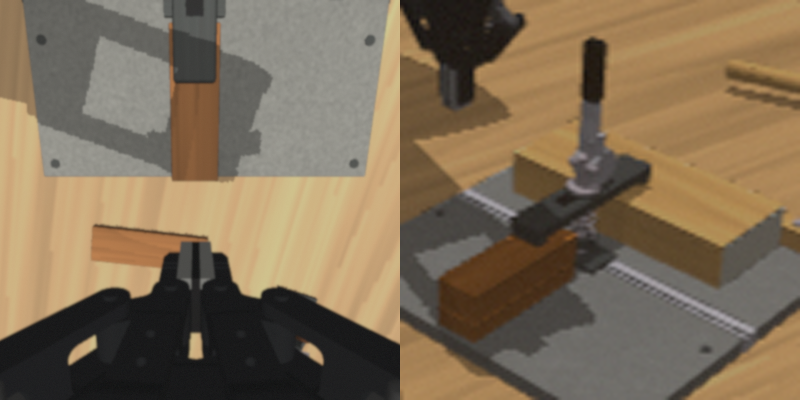

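The wrist half shows the stack under the heel at (195,130). The scene half shows two packers stacked flush under the heel at (505,275) and the lever upright at (592,90). I'll go in behind the lever and compute the push path.

```bash
python3 -m pendant '[[0,0,0,-0.065,0.325,-0.095,-1],[0,0,0,-0.065,0.325,-0.095,-1],[0,0,0,-0.065,0.325,-0.095,-1],[0,0,0,0,0,0,-1]]'
python3 - <<'E'
from h import *
p=np.array(sensors.get_obs()["ee_pos"]);d=p[:2]-np.array([.525,.121]);fx,fy=d@np.array([[.978,-.21],[.21,.978]]);print("fx,fy",fx,fy)
cur=np.array([fy,p[2]])
for t in np.linspace(0,1.4,11):
    w=np.array([.003,.118])+90e-3*np.array([np.sin(t),np.cos(t)])+7e-3*np.array([-np.cos(t),np.sin(t)])-[.010,.0295]
    dy,dz=(w-cur)/.15;print(t.round(2),w.round(4),"row",np.round([-.21*dy,.978*dy,dz],3));cur=w
E
```

```text
clock: 28.1
ee_pos: [0.5274, 0.1019, 0.1686]
tcp_rot: [0.626, 0.78, -0.002, -0.002]
wrist_force: [0.5, 0.6, -0.5]
gripper_width: -0.0001
grasp_force: 0.0
fx,fy -0.001650258766381669 -0.019235606607086102
0.0 [-0.014   0.1785] row [-0.007  0.034  0.066]
0.14 [-0.0014  0.1786] row [-0.018  0.082  0.001]
0.28 [0.0111 0.1769] row [-0.018  0.082 -0.011]
0.42 [0.0233 0.1735] row [-0.017  0.079 -0.023]
0.56 [0.0349 0.1685] row [-0.016  0.075 -0.034]
0.7 [0.0456 0.1618] row [-0.015  0.07  -0.044]
0.84 [0.0553 0.1538] row [-0.014  0.063 -0.054]
0.98 [0.0638 0.1444] row [-0.012  0.055 -0.062]
1.12 [0.071 0.134] row [-0.01   0.046 -0.07 ]
1.26 [0.0765 0.1227] row [-0.008  0.036 -0.075]
1.4 [0.0805 0.1107] row [-0.006  0.026 -0.08 ]
```

```bash
python3 -m pendant '[[0,0,0,-0.007,0.034,0.066,-1],[0,0,0,-0.018,0.082,0,-1],[0,0,0,-0.018,0.082,-0.011,-1],[0,0,0,0,0,0,-1]]'; python3 -m pendant '[[0,0,0,-0.017,0.079,-0.023,-1],[0,0,0,-0.016,0.075,-0.034,-1],[0,0,0,0,0,0,-1]]'
```

```text
clock: 28.6
ee_pos: [0.524, 0.1292, 0.18]
tcp_rot: [0.627, 0.779, 0.0, 0.0]
wrist_force: [-0.5, 0.5, 0.6]
gripper_width: 0.0
grasp_force: 0.0
clock: 28.98
ee_pos: [0.5186, 0.1528, 0.1709]
tcp_rot: [0.627, 0.779, 0.0, -0.0]
wrist_force: [-0.0, 0.0, -0.2]
gripper_width: -0.0
grasp_force: 0.0
```

Run:
```python
from h import *
c=camera("wrist");s=camera("scene")
d=np.zeros((400,800,3),np.uint8);d[:,:400]=c["color"][:,120:520];d[:,400:]=cv2.resize(s["color"][130:250,300:420],(400,400),interpolation=cv2.INTER_CUBIC)
cv2.imwrite("pics/w8.png",d[...,::-1])
```

```text
(no output)
```

View pics/w8.png

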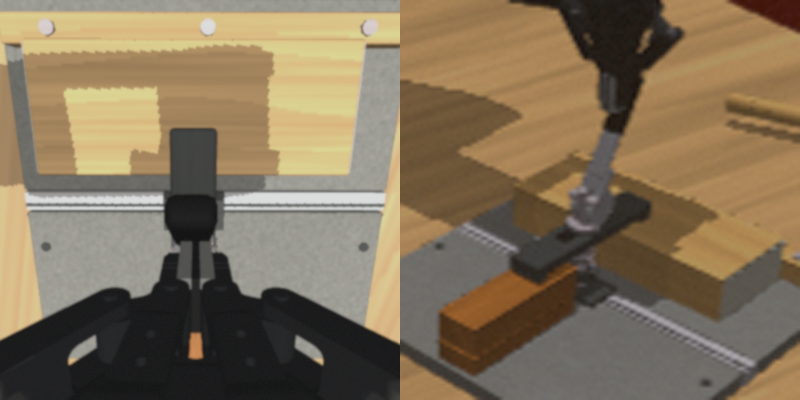

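The lever is tilting towards the nose: its grip is at (630,110) in the scene half, with the fingers behind it. Continuing along the arc.

```bash
python3 -m pendant '[[0,0,0,-0.015,0.07,-0.044,-1],[0,0,0,-0.014,0.063,-0.054,-1],[0,0,0,-0.012,0.055,-0.062,-1],[0,0,0,0,0,0,-1]]'|grep -E "pos|wrist"; python3 -m pendant '[[0,0,0,-0.01,0.046,-0.07,-1],[0,0,0,-0.008,0.036,-0.075,-1],[0,0,0,0,0,0,-1]]'|grep -E "pos|wrist"; python3 -m pendant '[[0,0,0,-0.006,0.026,-0.065,-1],[0,0,0,0,0,0,-1]]'|grep -E "pos|wrist"
```

```text
ee_pos: [0.5121, 0.1811, 0.1464]
wrist_force: [0.2, 0.7, -0.5]
ee_pos: [0.5096, 0.1933, 0.1247]
wrist_force: [0.5, -0.5, 0.1]
ee_pos: [0.5089, 0.1967, 0.1151]
wrist_force: [0.0, -0.2, 0.1]
```

```bash
python3 -m pendant '[[0,0,0,0,0.01,-0.03,-1],[0,0,0,0,0,0,-1]]'|grep -E "pos|wrist"; python3 -m pendant '[[0,0,0,0,0,-0.02,-1],[0,0,0,0,0,0,-1]]'|grep -E "pos|wrist"; python3 -m pendant '[[0,0,0,0,0,-0.013,-1],[0,0,0,0,0,0,-1]]'|grep -E "pos|wrist"; python3 -m pendant '[[0,0,0,0,0,-0.01,-1],[0,0,0,0,0,0,-1]]'|grep -E "pos|wrist"
```

```text
ee_pos: [0.5086, 0.1979, 0.1109]
wrist_force: [-0.4, -1.6, 3.2]
ee_pos: [0.5086, 0.1985, 0.1081]
wrist_force: [-2.1, 1.4, 6.4]
ee_pos: [0.5086, 0.1988, 0.1063]
wrist_force: [-3.4, 2.2, 7.7]
ee_pos: [0.5085, 0.199, 0.1049]
wrist_force: [-2.5, 4.4, 8.3]
```

```bash
python3 -m pendant '[[0,0,0,0,0,-0.01,-1],[0,0,0,0,0,0,-1]]'|grep -E "pos|wrist"; python3 -m pendant '[[0,0,0,0,0,-0.01,-1],[0,0,0,0,0,0,-1]]'|grep -E "pos|wrist"; python3 -m pendant '[[0,0,0,0,0,-0.007,-1],[0,0,0,0,0,0,-1]]'|grep -E "pos|wrist"
```

```text
ee_pos: [0.5086, 0.1991, 0.1034]
wrist_force: [-3.4, 2.4, 7.3]
ee_pos: [0.5087, 0.1992, 0.102]
wrist_force: [-2.8, 4.0, 7.5]
ee_pos: [0.5087, 0.1993, 0.101]
wrist_force: [-4.3, 4.4, 8.7]
```

```bash
python3 -m pendant '[[0,0,0,0,0,-0.01,-1],[0,0,0,0,0,0,-1]]'|grep -E "pos|wrist"; python3 -m pendant '[[0,0,0,0,0,-0.01,-1],[0,0,0,0,0,0,-1]]'|grep -E "pos|wrist"; python3 -m pendant '[[0,0,0,0,0,-0.01,-1],[0,0,0,0,0,0,-1]]'|grep -E "pos|wrist"
```

```text
ee_pos: [0.5087, 0.1994, 0.0996]
wrist_force: [-3.8, 5.6, 10.3]
ee_pos: [0.5089, 0.1995, 0.0992]
wrist_force: [-8.4, 3.3, 21.5]
ee_pos: [0.509, 0.1996, 0.0988]
wrist_force: [-12.0, 2.7, 34.0]
```

The lever is on its stop: the force rose from about 9 N to 34 N with no further travel. Lifting clear and checking.

```bash
python3 -m pendant '[[0,0,0,0,0,0.1,-1],[0,0,0,0,0,0.3,-1],[0,0,0,-0.3,0,0.3,-1],[0,0,0,-0.4,0,0.3,-1],[0,0,0,-0.4,0.1,0.2,-1],[0,0,0,-0.2,0,0,-1],[0,0,0,0,0,0,-1]]'
python3 - <<'E'
from h import *
s=camera("scene");t=camera("top");d=np.zeros((400,800,3),np.uint8)
d[:,:400]=cv2.resize(s["color"][140:260,300:420],(400,400),interpolation=cv2.INTER_CUBIC)
d[:,400:]=cv2.convertScaleAbs(cv2.resize(t["color"][135:255,225:345],(400,400),interpolation=cv2.INTER_CUBIC),alpha=1.6);cv2.imwrite("pics/w9.png",d[...,::-1])
s0=np.array([.527,.122])
for n,c in(("S",s),("T",t)):
    C=cloud(c);F=(C[...,:2]-s0)@np.array([[.978,-.21],[.21,.978]]);m=(abs(F[...,0])<.012)&(C[...,2]>.07)&(C[...,2]<.26)
    for a,b in((-.085,-.06),(-.06,-.03),(.03,.05),(.05,.08),(.08,.125)):
        k=m&(F[...,1]>a)&(F[...,1]<b);print(n,a,b,k.sum(),np.median(C[k][:,2]).round(4) if k.any() else "")
E
```

```text
clock: 33.58
ee_pos: [0.3285, 0.2118, 0.2652]
tcp_rot: [0.627, 0.779, 0.0, 0.0]
wrist_force: [1.1, 0.4, 0.5]
gripper_width: -0.0001
grasp_force: 0.0
S -0.085 -0.06 59 0.0854
S -0.06 -0.03 38 0.0864
S 0.03 0.05 46 0.1156
S 0.05 0.08 81 0.1205
S 0.08 0.125 66 0.1279
T -0.085 -0.06 38 0.0878
T -0.06 -0.03 48 0.088
T 0.03 0.05 36 0.1212
T 0.05 0.08 54 0.1252
T 0.08 0.125 72 0.1322
```

View pics/w9.png

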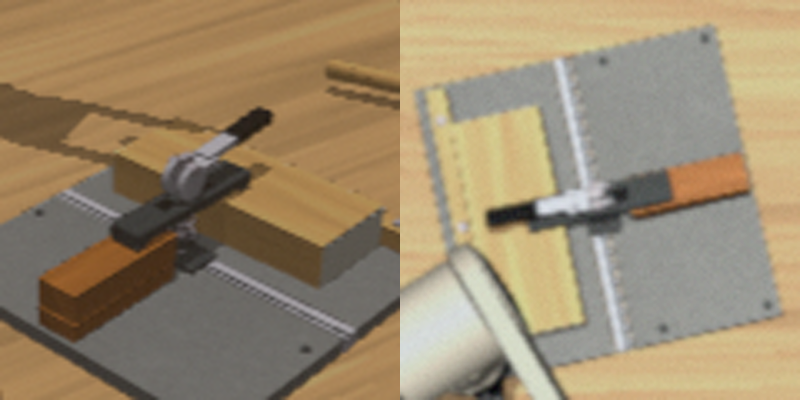

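The picture shows the lever lying over the nose from (190,175) to (265,115) and the stack flush under the heel at (105,285). The arm is clear. The grip's top at 0.128–0.132 m matches the closed angle of 1.48 rad; at 1.39 rad it would be 0.143 m. The bar's heel has come down 6 mm onto the packing. Handing in.

```bash
python3 -c "
from rig import order
print(order.job_done())"
```

```text
the job is handed in; nothing more can be done
None
```

The blank (felt at about 48 mm high) is clamped: packer20 and packer30 lie flat as a 50 mm stack under the heel, the cam lever is down on its stop, the arm is clear of everything, and I handed the job in with about 34 s on the clock.

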